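# Refit the air-jet sieve's filter candle and hold its knurled collar home

## Robot

A 7-joint arm with a two-finger parallel gripper is mounted at the origin on the work surface. World frame = base frame: x ahead of the robot, y to its left, z up, the work surface at z = 0. Lengths are in m, angles in rad, forces in N, time in s.
With the tool pointing down it reaches from about 0.425 to 0.95 m from the base axis. Payload 4.7 kg.
Tool frame: the origin (TCP) lies at the very end of the fingers, on their centre line; the grasp point (between the pads) lies bot.hold_point_z behind it (bot.hold_point_z is the distance from the TCP to the grasp point, in m); z points along the fingers, y is the line along which they close (so a half turn about z gives the same grasp; the last joint's range is limited). The gripper opens to 87 mm and grips with 3 to 60 N. Pads are 19 mm wide; open, the fingers measure 117 mm over their backs; the gripper's body (75 mm by 190 mm) begins 51 mm behind the grasp point.
Start: joints at [1.289, 0.469, -0.049, 1.532, 0.024, 1.141, -0.082], TCP at [0.169, -0.654, 0.223] pointing down, gripper open.
Joint ranges: [-2.59, 2.59], [-0.33, 1.99], [-1.39, 1.29], [0.1, 2.45], [-1.04, 4.18], [0.21, 1.99], [-2.66, 2.66]. Speed limits (rad/s): [2.57, 2.57, 3.14, 3.14, 3.14, 3.14, 3.14].

## Interface

Orientations are given as a rotation vector (axis times angle).
In Python, from station import telemetry, cams, ticket, bot gives the robot as it stands.
- The arm moves only by the tool play_rows, never from a script. Its argument "series" is one flat list of numbers, 7 for each row, row after row: the opening, from 0 (shut) to 1 (fully open), then the shift along the tool's x, y, z in m, then the turn, a rotation vector about the tool's x, y, z in rad. A call has 1 to 8 rows; each row shifts and turns the commanded pose from where the row before left it, along the tool's axes as they then stand; what a row does not reach is not made up. A row lasts 1/10 s, in which the tool goes at most 50 mm and 8.59 degrees, less where a joint would pass 70% of its speed; a pose out of reach is approached as far as the arm can. A call is refused whole if a number of a shift passes 0.05 or a number of a turn 0.15, either way. A call with a gripper value outside its range is refused whole. The fingers move at their own pace and stop on an object; "force" is the grip in N (left out, the last holds). Time passes only in rows, so rows that do not move let the fingers close. It gives the time, the measured TCP pose, the force, the opening and the grip force at its end, in the units of the state.
- telemetry.sense(): the state, without advancing time (a new reading comes with each control period).
- cams.read_camera(name): name is "scene" or "top" or "wrist"; returns the picture (400x640x3 uint8, red, green, blue); there is no depth.
- cams.calibration(name): a dict with "intrinsics" (3x3 intrinsics, pixels), "view" (4x4, takes a point from world to camera coordinates). Camera axes: x right, y down, z forward; pixel columns grow to the right and rows downward; lengths in m; the calibration is good to about 2 mm. The wrist camera is an equidistant fisheye: a pixel r from the principal point sees the ray r / f radians off the axis. A picture is of the moment at which its call begins: read the wrist's pose just before it. calibration takes no time and is no camera call; for the wrist camera it gives the pose at the moment of the call.
- ticket.job_done(): hands the job in; it is judged then, once.
The state is a dict: "t": time; "joint_positions": joint angles; "qd": joint speeds; "tau": joint torques, N m; "eef_pos": TCP position; "ee_rot": TCP orientation; "wrist_force": force on the tool from outside, world axes, zero at the start; "ft_torque": the same for the moment, N m; "grip_width": finger opening in m; "grasp_force": force on a finger pad.
Only numpy, scipy, OpenCV 4.12 (cv2) and the standard library are available. Lean on these libraries where they do the work, as an engineer would, in place of code of your own. Each camera call takes 0.05 s, during which the arm holds its last target. There are 200 camera calls.

## Task

Refit the exhaust filter of the air-jet sieve: take the thick white filter candle from the rack and stand it upright in the bore of the filter pot's steel spigot, let go of it, then put the knurled collar over the candle and spigot and turn it until its hidden keyways drop over the spigot's pins. Push the collar fully home against its spring and finish while still holding it pushed home with the gripper, for the leak check: do not let go. Leave the thin rod in the rack and everything else on the bench where it stands.

Things in the scene. Friction and masses are not known exactly. Their poses are not given: they have to be found in the camera images.
- pot_centre (a point): Filter pot's upright axis, 60 mm above the bench, level with the top of its steel boss (68 mm across): the collar's underside lies here when fully home. The pot is a fixed white block, 110 x 110 x 50 mm, carrying the boss and, on it, the spigot. Axes: the pot's, z up.
- bore_mouth (a point): Mouth of the spigot on the same axis, 84 mm above the bench. The spigot is a steel tube, 32 mm outside, tapering to 26 mm over its top 6 mm, with an upright bore 19 mm wide and 34 mm deep; the bore's flat floor is 50 mm above the bench.
- pin_level (a point): Same axis, 72 mm above the bench: level of the tops of the four pins that stick out of the spigot, a quarter turn apart (5 mm wide, 5 mm high, reaching 21.5 mm from the axis). The pins' angle about the axis differs from run to run and is not this point's yaw.
- spring_ring (a joint): Dark steel spring ring, 45 mm inside, 55 mm outside, round the foot of the spigot. Value in m: 0 with its top 6 mm above the boss, up to 0.006 pushed down flush with the boss. It pushes back with 4 N at 0, rising to 10 N at 0.006, and springs up when released.
- collar: Knurled aluminium collar, a cap 56 mm across and 34 mm high, 0.09 to 0.18 kg, open side down on the bench. Origin: centre of its underside; z up. The bore is 34.6 mm wide and 30 mm deep. Four keyways, 9.6 mm wide, run the whole height of the bore along the collar's own +x, -x, +y, -y; nothing on the outside shows them.
- collar_top (a point): Centre of the collar's top, 34 mm above its underside: a 4 mm plate with a 28 mm hole that the candle's end passes through. With keyways and pins over 0.1 rad apart the collar rests on the pins, 12 mm above home; when they agree it goes down 6 mm freely to the spring ring, then 6 mm against it. A quarter turn always finds them.
- candle: White filter candle, a smooth rod 16 mm in diameter and 66 mm long with chamfered ends, 0.03 to 0.06 kg. Origin: centre of its foot; z along the rod. It starts upright in an end hole of the rack, 40 mm of it above the rack's top. Seated in the spigot its foot is 50 mm and its top 116 mm above the bench.
- rack: Fixed grey plastic block, 160 (x) x 60 (y) x 32 mm (z), origin at the centre of its underside. Three 20 mm wide, 26 mm deep upright holes in a row along its own x, at -50, 0 and +50 mm; the middle one is empty, the candle and the thin rod stand in the end ones.
- rod: Bystander: thin steel cleaning rod, 8 mm in diameter with a black foot, 85 mm long, upright in the other end hole of the rack. Origin: centre of its foot.
- jar: Bystander: amber glass jar, 50 mm across, 70 mm high, behind the pot. Origin: centre of its underside.
- beaker: Bystander: glass beaker, 60 mm across, 75 mm high, behind the pot. Origin: centre of its underside.
- brush: Bystander: hand brush, 170 mm long, lying between the robot and the pot. Origin: middle of its underside.
- spoon: Bystander: steel sample spoon, 150 mm long, lying between the robot and the pot. Origin: middle of its underside.
- bottle: Bystander: white plastic bottle, 60 mm across, 150 mm high, far right. Origin: centre of its underside.
Not all that is in view belongs to the job. Leave any pink look-alike of the part that bears pot_centre alone.

How it is judged:
By the outcome, as a careful person would: the job done as asked, in the order asked, and still so for the second after the job is handed in, while the arm keeps its last pose, push and grip.
It also fails if it takes over 72 s, if anything falls off the work surface, if the arm or the gripper's body presses on something with over 40 N, if the wrist force passes 120 N, or if a joint passes its speed limit or range.

## Working session

There is one attempt and no reset: what is moved stays moved. The work goes in short steps, Python scripts to look and compute and a tool call to move; the robot and the scene stay as the last step left them, time stands still between calls to the robot, and variables do not carry over. Pictures are saved under pics/ and viewed, at most 10 in all, crops included, and the job is handed in when it is done.

Besides the shell and the picture viewer there is one more tool, called after "Request:" as name(argument=value, ...), one argument or row to a line, values as JSON. play_rows: Moves the arm, as the interface text tells. Its arguments: {"type":"object","properties":{"series":{"type":"array"},"force":{"type":"number"}},"required":["series"]}

```bash
ls; mkdir -p pics; python3 - <<'E'
from station import telemetry,cams,ticket,bot
import cv2
s=telemetry.sense();print(s, bot.hold_point_z)
for n in("scene","top"):
    cv2.imwrite(f"pics/{n}0.png",cams.read_camera(n)[:,:,::-1]); c=cams.calibration(n);print(n,c)
E
```

```text
pics
{'t': 0.0, 'joint_positions': array([ 1.28910031,  0.46947612, -0.04859057,  1.53372972,  0.02408357,
        1.14097991, -0.08231194]), 'qd': array([ 1.99388886e-03,  1.16807611e-05,  1.11759057e-03, -8.35588268e-04,
       -3.26935540e-04,  1.47077407e-04, -5.80722313e-04]), 'tau': array([ 6.21185859e-05, -5.07974768e+01, -8.05739779e-02, -2.36154234e+01,
       -6.12983038e-02,  3.77260905e-02,  1.76130156e-04]), 'eef_pos': array([ 0.16868282, -0.65294758,  0.22146088]), 'ee_rot': array([-3.11456066e+00, -3.95799628e-01,  4.92617178e-04]), 'wrist_force': array([ 0.6019137 , -0.23576609,  0.5724156 ]), 'ft_torque': array([-0.02830337,  0.039148  ,  0.00179187]), 'grasp_force': 0.0, 'grip_width': 0.08696054365717303} 0.0187
scene {'intrinsics': array([[367.29835178,   0.        , 324.08244749],
       [  0.        , 367.29835178, 199.43946201],
       [  0.        ,   0.        ,   1.        ]]), 'view': array([[-0.51468931,  0.85734915, -0.0068809 ,  0.32683122],
       [ 0.57876172,  0.34150245, -0.74054773, -0.2012671 ],
       [-0.63255812, -0.38513441, -0.67196853,  1.24309571],
       [ 0.        ,  0.        ,  0.        ,  1.        ]])}
top {'intrinsics': array([[382.03115186,   0.        , 316.53308574],
       [  0.        , 382.03115186, 200.89585526],
       [  0.        ,   0.        ,   1.        ]]), 'view': array([[-0.01113907, -0.99962918, -0.02484799, -0.03862214],
       [-0.98812134,  0.01481299, -0.15296007,  0.50032676],
       [ 0.15327143,  0.022849  , -0.98791993,  1.04344333],
       [ 0.        ,  0.        ,  0.        ,  1.        ]])}
```

View pics/top0.png

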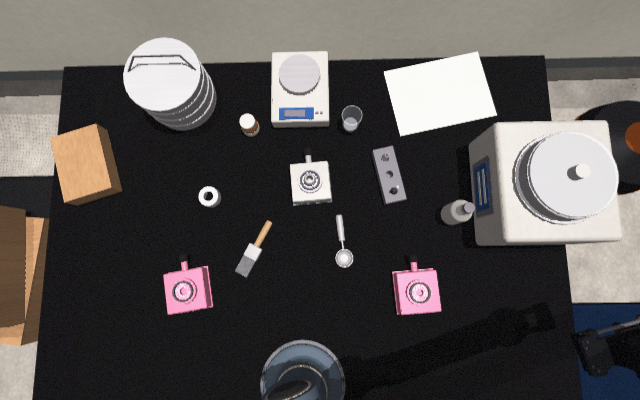

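View pics/scene0.png

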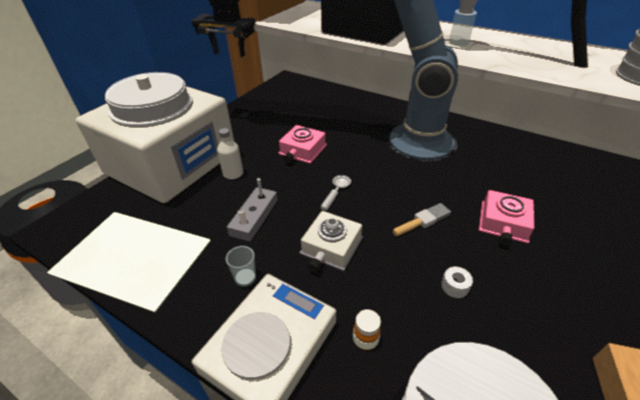

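Top view: the pot is near (310,181), the rack near (389,175) and the collar near (209,196). The pink pots are decoys. In the scene view the candle looks like the stub at about (242,215), and the rod is at (260,187). I'll enlarge both views.

```bash
python3 - <<'E'
import cv2,numpy as np
t=cv2.imread("pics/top0.png");s=cv2.imread("pics/scene0.png")
def crop(im,x,y,w,h,k):
    c=cv2.resize(im[y:y+h,x:x+w],None,fx=k,fy=k,interpolation=cv2.INTER_CUBIC)
    for i in range(0,w,10):
        cv2.line(c,(i*k,0),(i*k,6),(0,255,255),1);cv2.putText(c,str(x+i),(i*k,16),0,.35,(0,255,255))
    for i in range(0,h,10):
        cv2.line(c,(0,i*k),(6,i*k),(0,255,255),1);cv2.putText(c,str(y+i),(8,i*k+4),0,.35,(0,255,255))
    return c
a=crop(t,280,145,130,62,6); b=np.hstack([crop(t,190,180,40,36,6),crop(s,220,170,90,36,6)])
cv2.imwrite("pics/m1.png",np.vstack([a,b]))
c=np.hstack([crop(s,295,205,70,70,6),crop(s,225,170,60,70,6)])
cv2.imwrite("pics/m2.png",c)
E
```

```text
(no output)
```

View pics/m1.png

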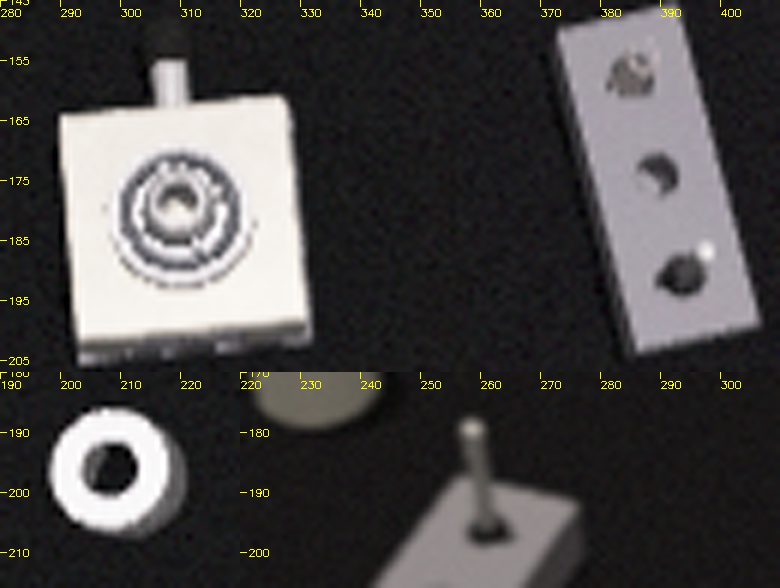

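View pics/m2.png

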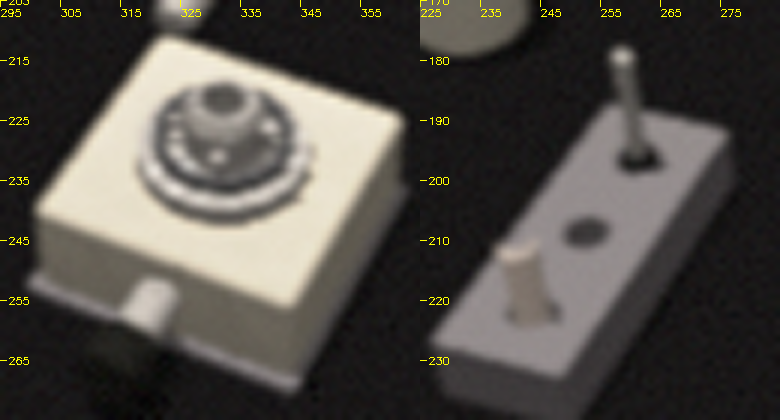

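The far rack hole, at top (385,157), holds the white candle. The near hole holds the thin rod. The bore mouth is at top (309.3,178) and scene (332,221), and the collar's top is centred at top (208,195.7).

```bash
cat > h.py <<'E'
import numpy as np,cv2
from scipy.spatial.transform import Rotation as R
from station import telemetry,cams,ticket,bot
def onplane(cal,uv,z):
    K=np.array(cal["intrinsics"]);V=np.array(cal["view"]);d=np.linalg.inv(K)@[uv[0],uv[1],1]
    return ray(V,d,z)
def ray(V,d,z):
    o=-V[:3,:3].T@V[:3,3];w=V[:3,:3].T@d
    return o+w*(z-o[2])/w[2]
def fish(cal,uv,z):
    K=np.array(cal["intrinsics"]);a=np.array([(uv[0]-K[0,2])/K[0,0],(uv[1]-K[1,2])/K[1,1]]);r=np.hypot(*a)
    return ray(np.array(cal["view"]),np.r_[a/max(r,1e-9)*np.sin(r),np.cos(r)],z)
def tofish(cal,p):
    K=np.array(cal["intrinsics"]);c=(np.array(cal["view"])@np.r_[p,1])[:3];r=np.hypot(c[0],c[1]);t=np.arctan2(r,c[2])
    return K[:2,2]+np.diag(K)[:2]*c[:2]/r*t
def st():
    s=telemetry.sense();Rm=R.from_rotvec(s["ee_rot"]).as_matrix()
    print("t",round(s["t"],2),"tcp",s["eef_pos"].round(4),"zax",Rm[:,2].round(4),"yaw_y",np.arctan2(Rm[1,1],Rm[0,1]).round(4),"F",np.round(s["wrist_force"],1),"w",round(s["grip_width"],4),"g",round(float(s["grasp_force"]),1),"q",np.round(s["joint_positions"],2))
    return s["eef_pos"],Rm
def delta(p,yaw=None):
    "shift in tool axes to p; turn about tool z to put finger line (y) at world angle yaw mod pi"
    x,Rm=st();print("tool shift",(Rm.T@(np.array(p)-x)).round(4))
    if yaw is not None:
        a=np.arctan2(Rm[1,1],Rm[0,1]);d=(yaw-a+np.pi/2)%np.pi-np.pi/2;print("turn z (tool down)",round(-d,4))
    tilt=np.cross(Rm[:,2],[0,0,-1]);print("tilt fix (tool)",(Rm.T@tilt).round(4))
E
python3 - <<'E'
from h import *
T=cams.calibration("top");S=cams.calibration("scene")
f=lambda c,u,z:onplane(c,u,z)[:2].round(4)
print("pot corners",[f(T,u,.05) for u in[(289.6,163.8),(327.4,160.8),(330.8,197.9),(292.6,200.8)]])
print("bore",f(T,(309.3,177.9),.084),f(S,(331.9,220.9),.084))
rc=np.array([f(T,u,.032) for u in[(372.4,149.6),(392.9,145.1),(406.3,198.8),(385.4,203.8)]]);print("rack",rc,rc.mean(0))
print("holes",f(T,(389.3,173.8),.032),f(T,(393.3,190.4),.032))
print("candle",f(S,(240.8,210.9),.072),"rod top",f(S,(258.3,178.8),.091))
print("collar",f(T,(207.9,195.6),.034))
print("wrist",cams.calibration("wrist"))
delta([.7,0,.25])
E
```

```text
pot corners [array([0.6059, 0.0301]), array([ 0.6128, -0.0776]), array([ 0.5058, -0.0855]), array([0.4992, 0.0217])]
bore [ 0.5566 -0.0271] [ 0.5558 -0.0259]
rack [[ 0.6486 -0.2085]
 [ 0.661  -0.2682]
 [ 0.5029 -0.2994]
 [ 0.4895 -0.2399]] [ 0.5755 -0.254 ]
holes [ 0.5761 -0.2544] [ 0.5276 -0.2638]
candle [ 0.6285 -0.2384] rod top [ 0.5269 -0.2626]
collar [0.5204 0.2664]
wrist {'intrinsics': array([[309.70691629,   0.        , 323.35571326],
       [  0.        , 309.70691629, 201.88472349],
       [  0.        ,   0.        ,   1.        ]]), 'view': array([[ 2.50414814e-01, -9.68138416e-01, -6.54407344e-04,
        -6.74695366e-01],
       [-9.32660170e-01, -2.41419353e-01,  2.68070333e-01,
        -3.29207602e-02],
       [-2.59687174e-01, -6.65184427e-02, -9.63399122e-01,
         3.90252420e-01],
       [ 0.00000000e+00,  0.00000000e+00,  0.00000000e+00,
         1.00000000e+00]])}
t 0.1 tcp [ 0.1687 -0.653   0.2216] zax [-5.0e-04  1.6e-03 -1.0e+00] yaw_y -1.318 F [0.6 0.5 0.2] w 0.0874 g 0.0 q [ 1.29  0.47 -0.05  1.53  0.02  1.14 -0.08]
tool shift [ 0.6778 -0.4994 -0.0276]
tilt fix (tool) [-0.0017  0.0001  0.    ]
```

Request:
play_rows(
  series=[1, 0.0185, -0.038, 0, 0, 0, 0, 1, 0.0185, -0.038, 0, 0, 0, 0, 1, 0.0185, -0.038, 0, 0, 0, 0, 1, 0.0185, -0.038, 0, 0, 0, 0, 1, 0.0185, -0.038, 0, 0, 0, 0, 1, 0.0185, -0.038, 0, 0, 0, 0, 1, 0.0325, -0.0225, 0, 0, 0, 0, 1, 0.0325, -0.0225, 0, 0, 0, 0],
  force=20,
)

```text
t: 0.9
eef_pos: [0.271, -0.3436, 0.2225]
ee_rot: [3.116, 0.394, -0.0]
wrist_force: [-0.1, -0.8, -0.1]
grip_width: 0.087
grasp_force: 0.0
```

Request:
play_rows(
  series=[1, 0.0325, -0.0225, 0, 0, 0, 0, 1, 0.0325, -0.0225, 0, 0, 0, 0, 1, 0.0325, -0.0225, 0, 0, 0, 0, 1, 0.04, 0.008, 0, 0, 0, 0, 1, 0.04, 0.008, 0, 0, 0, 0, 1, 0.04, 0.008, 0, 0, 0, 0, 1, 0.04, 0.008, 0, 0, 0, 0, 1, 0.04, 0.008, 0, 0, 0, 0],
)

```text
t: 1.7
eef_pos: [0.5534, -0.244, 0.222]
ee_rot: [-3.116, -0.396, 0.001]
wrist_force: [0.0, 0.4, 0.9]
grip_width: 0.0868
grasp_force: 0.0
```

```bash
python3 - <<'E'
from h import *
delta([.6,-.242,.2],-1.376)
E
```

```text
t 1.7 tcp [ 0.5534 -0.244   0.222 ] zax [-9.e-04  2.e-04 -1.e+00] yaw_y -1.3182 F [0.  0.4 0.9] w 0.0868 g 0.0 q [ 0.63  0.38 -0.38  1.69  0.16  1.1  -1.11]
tool shift [0.0456 0.0097 0.022 ]
turn z (tool down) 0.0578
tilt fix (tool) [-0.0004  0.0008  0.    ]
```

Request:
play_rows(
  series=[0.6, 0.02, 0.005, 0.02, 0, 0, 0, 0.6, 0, 0, 0, 0, 0, 0, 0.6, 0, 0, 0, 0, 0, 0],
)

```text
t: 2.0
eef_pos: [0.5718, -0.2438, 0.2015]
ee_rot: [-3.115, -0.396, 0.004]
wrist_force: [0.5, 0.1, 1.1]
grip_width: 0.0705
grasp_force: 0.0
```

```bash
cat >> h.py <<'E'
def wshot(name,marks=()):
    c=cams.calibration("wrist");im=cams.read_camera("wrist")[:,:,::-1].copy()
    np.savez("pics/"+name,v=c["view"],k=c["intrinsics"]);cv2.imwrite(f"pics/{name}_raw.png",im)
    for m in marks: print(tofish(c,m).round(1))
    return c,im
def crop(im,x,y,w,h,k):
    c=cv2.resize(im[y:y+h,x:x+w],None,fx=k,fy=k,interpolation=cv2.INTER_CUBIC)
    for i in range(0,w,10):
        cv2.line(c,(i*k,0),(i*k,6),(0,255,255),1);cv2.putText(c,str(x+i),(i*k,16),0,.35,(0,255,255))
    for i in range(0,h,10):
        cv2.line(c,(0,i*k),(6,i*k),(0,255,255),1);cv2.putText(c,str(y+i),(8,i*k+4),0,.35,(0,255,255))
    return c
E
python3 - <<'E'
from h import *
st()
c,im=wshot("w1",[(.626,-.242,.072),(.626,-.242,.032),(.5761,-.2544,.032),(.5563,-.0265,.084)])
cv2.imwrite("pics/w1.png",im)
print(-np.array(c["view"])[:3,:3].T@np.array(c["view"])[:3,3])
E
```

```text
t 2.0 tcp [ 0.5718 -0.2438  0.2015] zax [-2.8e-03  9.0e-04 -1.0e+00] yaw_y -1.3177 F [0.5 0.1 1.1] w 0.0705 g 0.0 q [ 0.61  0.43 -0.37  1.67  0.17  1.08 -1.13]
[335.6 138.9]
[334.2 136.3]
[333.4 183.2]
[121.3 161.4]
[ 0.64309234 -0.22582212  0.36402808]
```

View pics/w1.png

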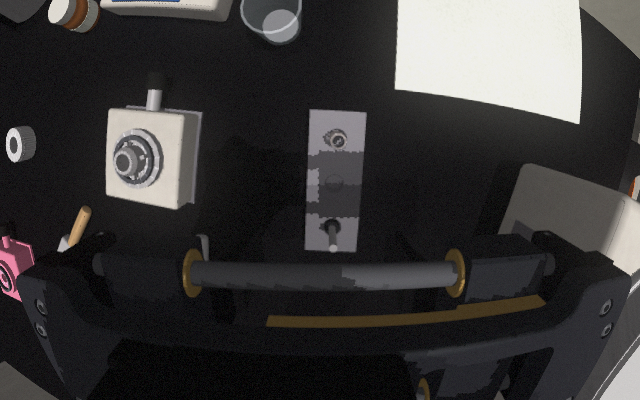

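The wrist view shows the candle's end hole near (336,140), the empty hole at (333,184) and the bore mouth at about (124,161). All are close to where I predicted. One enlarged crop should refine them.

```bash
python3 - <<'E'
from h import *
im=cv2.imread("pics/w1_raw.png")
cv2.imwrite("pics/m3.png",np.hstack([crop(im,305,115,50,75,8),crop(im,95,115,48,75,8)]))
E
```

```text
(no output)
```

View pics/m3.png

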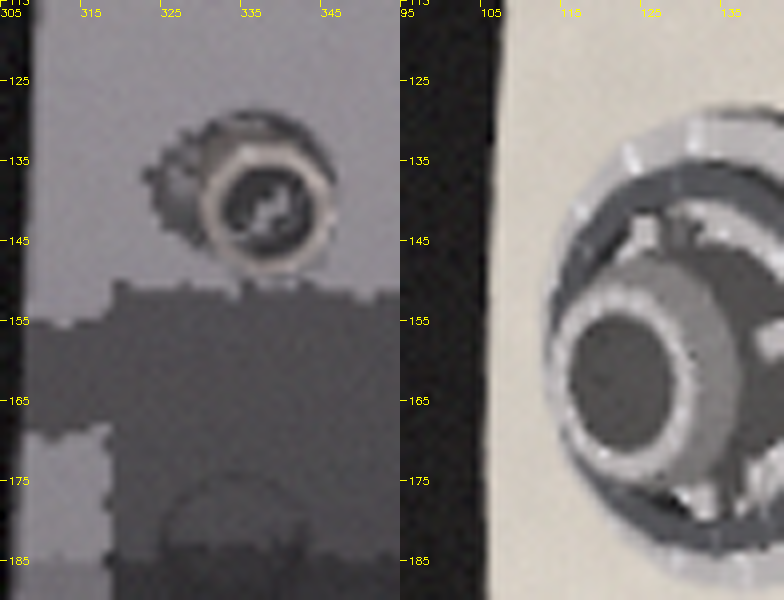

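Candle top centre is (337.9,140.2) and the bore mouth centre is (122.3,162.3). The pins are visible around the spigot.

```bash
python3 - <<'E'
from h import *
d=np.load("pics/w1.npz");c={"view":d["v"],"intrinsics":d["k"]}
print("candle",fish(c,(337.9,140.2),.072),"bore",fish(c,(122.3,162.3),.084))
print("hole mid",fish(c,(334,182.5),.032))
for p in [(130-.4+0,0)]:pass
delta([.6265,-.2435,.10],-1.376)
E
```

```text
candle [ 0.62538719 -0.24439046  0.072     ] bore [ 0.55565647 -0.02798926  0.084     ]
hole mid [ 0.57706813 -0.25481305  0.032     ]
t 2.05 tcp [ 0.5718 -0.2443  0.2023] zax [-0.0015 -0.     -1.    ] yaw_y -1.3185 F [ 0.7 -0.2  0.6] w 0.0669 g 0.0 q [ 0.61  0.43 -0.37  1.67  0.17  1.08 -1.13]
tool shift [0.0534 0.0129 0.1023]
turn z (tool down) 0.0575
tilt fix (tool) [-0.0003  0.0014  0.    ]
```

Request:
play_rows(
  series=[0.6, 0.026, 0.0067, 0, 0, 0, 0.057, 0.6, 0.026, 0.005, 0, 0, 0, 0, 0.6, 0, 0, 0.04, 0, 0, 0, 0.6, 0, 0, 0.04, 0, 0, 0, 0.6, 0, 0, 0.03, 0, 0, 0, 0.6, 0, 0, 0, 0, 0, 0],
)

```text
t: 2.65
eef_pos: [0.6218, -0.244, 0.089]
ee_rot: [-3.124, -0.305, 0.013]
wrist_force: [0.0, 0.1, 0.2]
grip_width: 0.0519
grasp_force: 0.0
```

```bash
python3 - <<'E'
from h import *
delta([.6255,-.244,.041],-1.376)
E
```

```text
t 2.65 tcp [ 0.6218 -0.244   0.089 ] zax [-0.0085  0.0018 -1.    ] yaw_y -1.3761 F [0.  0.1 0.2] w 0.0519 g 0.0 q [ 0.54  0.61 -0.33  1.65  0.23  0.92 -1.26]
tool shift [0.0041 0.0009 0.0479]
turn z (tool down) -0.0001
tilt fix (tool) [-0.0034  0.008   0.    ]
```

Request:
play_rows(
  series=[0.6, 0.001, 0.0005, 0.024, 0, 0, 0, 0.6, 0, 0, 0.022, 0, 0, 0, 0.6, 0, 0, 0, 0, 0, 0, 0.6, 0, 0, 0, 0, 0, 0],
)

```text
t: 3.05
eef_pos: [0.6279, -0.2449, 0.0488]
ee_rot: [3.125, 0.306, 0.004]
wrist_force: [-0.1, -0.3, 0.0]
grip_width: 0.0522
grasp_force: 0.0
```

```bash
python3 - <<'E'
from h import *
delta([.6255,-.244,.041],-1.376)
E
```

```text
t 3.05 tcp [ 0.6279 -0.2449  0.0488] zax [ 0.0024 -0.0011 -1.    ] yaw_y -1.3757 F [-0.1 -0.3  0. ] w 0.0522 g 0.0 q [ 0.52  0.66 -0.31  1.67  0.26  0.85 -1.27]
tool shift [-0.0022 -0.0013  0.0078]
turn z (tool down) 0.0003
tilt fix (tool) [ 0.0016 -0.0021  0.    ]
```

Request:
play_rows(
  series=[0.6, -0.001, 0, 0.003, 0, 0, 0, 0.6, 0, 0, 0, 0, 0, 0, 0.6, 0, 0, 0, 0, 0, 0],
)

```text
t: 3.35
eef_pos: [0.6266, -0.2446, 0.0446]
ee_rot: [3.126, 0.307, 0.002]
wrist_force: [0.1, 0.2, 0.1]
grip_width: 0.0519
grasp_force: 0.0
```

```bash
python3 - <<'E'
from h import *
delta([.6255,-.244,.041],-1.376)
E
```

```text
t 3.35 tcp [ 0.6266 -0.2446  0.0446] zax [ 1.4e-03 -6.0e-04 -1.0e+00] yaw_y -1.3751 F [0.1 0.2 0.1] w 0.0519 g 0.0 q [ 0.52  0.67 -0.31  1.67  0.26  0.84 -1.27]
tool shift [-0.001  -0.0008  0.0036]
turn z (tool down) 0.0009
tilt fix (tool) [ 0.0009 -0.0013  0.    ]
```

Request:
play_rows(
  series=[0.3, -0.0005, -0.0008, 0.0025, 0, 0, 0, 0.3, 0, 0, 0, 0, 0, 0, 0.1, 0, 0, 0, 0, 0, 0, 0.1, 0, 0, 0, 0, 0, 0, 0.1, 0, 0, 0, 0, 0, 0, 0, 0, 0, 0, 0, 0, 0, 0, 0, 0, 0, 0, 0, 0, 0, 0, 0, 0, 0, 0],
  force=15,
)

```text
invalid input at $.series: expected a multiple of 7 numbers
```

```bash
python3 - <<'E'
from h import *
delta([.5556,-.027,.19],-1.376)
E
```

```text
t 3.35 tcp [ 0.6266 -0.2446  0.0446] zax [ 1.4e-03 -6.0e-04 -1.0e+00] yaw_y -1.3751 F [0.1 0.2 0.1] w 0.0519 g 0.0 q [ 0.52  0.67 -0.31  1.67  0.26  0.84 -1.27]
tool shift [-0.0272 -0.2271 -0.1456]
turn z (tool down) 0.0009
tilt fix (tool) [ 0.0009 -0.0013  0.    ]
```

Request:
play_rows(
  series=[0.1, -0.0005, -0.0008, 0.0025, 0, 0, 0, 0.1, 0, 0, 0, 0, 0, 0, 0.1, 0, 0, 0, 0, 0, 0, 0.1, 0, 0, 0, 0, 0, 0, 0, 0, 0, 0, 0, 0, 0, 0, 0, 0, 0, 0, 0, 0, 0, 0, 0, 0, 0, 0, 0],
  force=15,
)

```text
t: 4.05
eef_pos: [0.6256, -0.2437, 0.041]
ee_rot: [3.126, 0.307, 0.0]
wrist_force: [0.1, 0.0, 0.4]
grip_width: 0.0154
grasp_force: 15.0
```

```bash
python3 - <<'E'
from h import *
delta([.5556,-.027,.19],-1.376)
E
```

```text
t 4.05 tcp [ 0.6256 -0.2437  0.041 ] zax [ 0.e+00 -1.e-04 -1.e+00] yaw_y -1.375 F [0.1 0.  0.4] w 0.0154 g 15.0 q [ 0.52  0.67 -0.31  1.68  0.26  0.84 -1.28]
tool shift [-0.0265 -0.2261 -0.149 ]
turn z (tool down) 0.001
tilt fix (tool) [ 0.0001 -0.      0.    ]
```

Request:
play_rows(
  series=[0, 0, 0, -0.02, 0, 0, 0, 0, 0, 0, -0.04, 0, 0, 0, 0, 0, 0, -0.04, 0, 0, 0, 0, 0, 0, -0.02, 0, 0, 0, 0, -0.004, -0.036, 0, 0, 0, 0, 0, -0.0045, -0.038, 0, 0, 0, 0, 0, -0.0045, -0.038, 0, 0, 0, 0, 0, -0.0045, -0.038, 0, 0, 0, 0],
)

```text
t: 4.85
eef_pos: [0.5785, -0.0986, 0.1611]
ee_rot: [3.126, 0.307, 0.0]
wrist_force: [0.6, 0.2, -0.4]
grip_width: 0.0153
grasp_force: 15.0
```

Request:
play_rows(
  series=[0, -0.0045, -0.038, 0, 0, 0, 0, 0, -0.0045, -0.038, 0, 0, 0, 0, 0, 0, 0, 0, 0, 0, 0, 0, 0, 0, 0, 0, 0, 0, 0, 0, 0, 0, 0, 0, 0, 0, 0, 0, 0, 0, 0, 0],
)

```text
t: 5.45
eef_pos: [0.5559, -0.0288, 0.1609]
ee_rot: [3.126, 0.303, -0.0]
wrist_force: [-0.3, -0.5, -1.1]
grip_width: 0.0157
grasp_force: 15.0
```

```bash
python3 - <<'E'
from h import *
delta([.5556,-.027,.13],-1.376)
c,im=wshot("w2",[(.5556,-.027,.084)])
im2=crop(im,270,190,100,75,7)
t=cams.read_camera("top")[:,:,::-1];s=cams.read_camera("scene")[:,:,::-1]
cv2.imwrite("pics/m4.png",np.vstack([np.hstack([crop(im,220,130,200,120,2),crop(t,280,140,60,60,4)[:240]]),crop(s,280,150,107,56,6)]))
E
```

```text
t 5.45 tcp [ 0.5559 -0.0288  0.1609] zax [ 0.e+00 -6.e-04 -1.e+00] yaw_y -1.3777 F [-0.3 -0.5 -1.1] w 0.0157 g 15.0 q [ 0.31  0.37 -0.42  1.87  0.19  0.94 -1.57]
tool shift [ 0.     -0.0019  0.0309]
turn z (tool down) -0.0017
tilt fix (tool) [0.0005 0.0001 0.    ]
[320.5 209.5]Traceback (most recent call last):
  File "<stdin>", line 6, in <module>
    return _nx.concatenate(arrs, 0, dtype=dtype, casting=casting)
           ~~~~~~~~~~~~~~~^^^^^^^^^^^^^^^^^^^^^^^^^^^^^^^^^^^^^^^
ValueError: all the input array dimensions except for the concatenation axis must match exactly, but along dimension 1, the array at index 0 has size 640 and the array at index 1 has size 642
```

```bash
python3 - <<'E'
from h import *
im=cv2.imread("pics/w2_raw.png")
s=cams.read_camera("scene")[:,:,::-1]
print(cams.calibration("scene")["view"][2])
a=crop(im,260,150,120,100,6)[:,:720];b=crop(s,290,160,65,70,5)
cv2.imwrite("pics/m4.png",cv2.copyMakeBorder(crop(im,280,150,70,100,5),0,0,0,0,0) if 0 else np.hstack([crop(im,280,150,70,100,5),cv2.copyMakeBorder(crop(s,290,155,70,80,5),0,100,0,0,0)]))
E
```

```text
[-0.63255812 -0.38513441 -0.67196853  1.24309571]
```

View pics/m4.png

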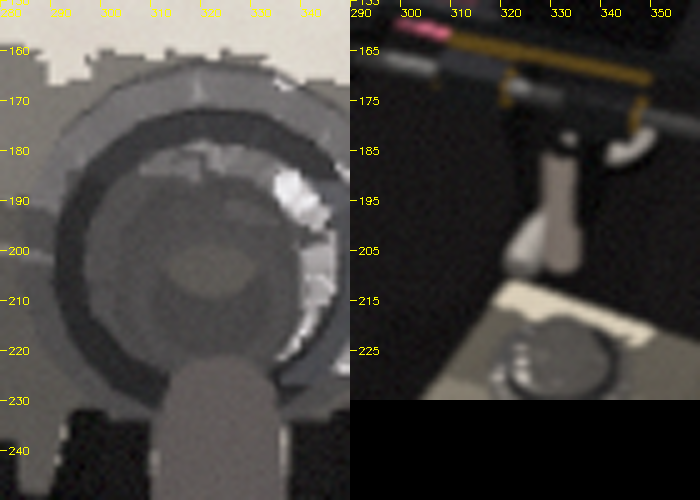

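The wrist view shows the candle foot's end at about (323,222) with the spring ring centred near x≈320. In the scene view the candle axis runs from (331,187) to about (332.5,207). I'll compare these with projections.

```bash
python3 - <<'E'
from h import *
d=np.load("pics/w2.npz");c={"view":d["v"],"intrinsics":d["k"]}
p,_=st()
for z in(.126,.15): print("cand w",tofish(c,(p[0],p[1],z)),tofish(c,(p[0]+.008,p[1],z)))
S=cams.calibration("scene")
def pr(q):
    a=S["intrinsics"]@(S["view"]@np.r_[q,1])[:3];return (a[:2]/a[2]).round(1)
print("scene",pr((p[0],p[1],.126)),pr((p[0],p[1],.16)))
for z in(.066,.060,.050):print("ring",z,tofish(c,(.556,-.0273,z)),[tofish(c,(.556+r*np.cos(a),-.0273+r*np.sin(a),z)).round(1) for r in (.0275,) for a in np.arange(4)*np.pi/2])
E
```

```text
t 5.65 tcp [ 0.5557 -0.0279  0.1609] zax [-1.e-04 -1.e-04 -1.e+00] yaw_y -1.3763 F [ 0.3  0.3 -0.6] w 0.0155 g 15.0 q [ 0.31  0.37 -0.42  1.87  0.19  0.94 -1.57]
cand w [321.38780831 227.59266168] [323.65369044 216.63401656]
cand w [321.21588624 241.28615094] [323.75593212 229.20292543]
scene [331.3 207.3] [331.4 195.9]
ring 0.066 [321.05174526 203.04822573] [array([327.3, 172.3]), array([289.8, 197.2]), array([315.2, 232.2]), array([352. , 208.9])]
ring 0.06 [321.0893271  201.20239687] [array([327.2, 171. ]), array([290.5, 195.4]), array([315.3, 229.8]), array([351.4, 206.9])]
ring 0.05 [321.14866003 198.29364986] [array([327. , 169.1]), array([291.6, 192.7]), array([315.6, 226.1]), array([350.5, 203.8])]
```

Request:
play_rows(
  series=[0, 0, -0.0015, 0.03, 0, 0, 0, 0, 0, 0, 0.012, 0, 0, 0, 0, 0, 0, 0.003, 0, 0, 0, 0, 0, 0, 0.003, 0, 0, 0, 0, 0, 0, 0, 0, 0, 0, 0, 0, 0, 0, 0, 0, 0],
)

```text
t: 6.25
eef_pos: [0.5556, -0.0258, 0.1136]
ee_rot: [3.126, 0.307, 0.001]
wrist_force: [0.6, -0.1, -0.2]
grip_width: 0.0153
grasp_force: 15.0
```

```bash
python3 - <<'E'
from h import *
st()
E
```

```text
t 6.25 tcp [ 0.5556 -0.0258  0.1136] zax [ 8.e-04 -3.e-04 -1.e+00] yaw_y -1.3752 F [ 0.6 -0.1 -0.2] w 0.0153 g 15.0 q [ 0.29  0.43 -0.4   1.91  0.22  0.84 -1.61]
```

Request:
play_rows(
  series=[0, 0, 0, 0.008, 0, 0, 0, 0, 0, 0, 0.008, 0, 0, 0, 0, 0, 0, 0.005, 0, 0, 0, 0, 0, 0, 0.004, 0, 0, 0, 0, 0, 0, 0, 0, 0, 0, 0, 0, 0, 0, 0, 0, 0],
)

```text
t: 6.85
eef_pos: [0.5555, -0.0261, 0.0878]
ee_rot: [3.126, 0.307, 0.0]
wrist_force: [2.7, -2.7, -2.9]
grip_width: 0.0153
grasp_force: 15.0
```

```bash
python3 - <<'E'
from h import *
st()
s=cams.read_camera("scene")[:,:,::-1];cv2.imwrite("pics/s5.png",crop(s,280,150,100,75,7))
E
```

```text
t 6.85 tcp [ 0.5555 -0.0261  0.0878] zax [ 2.e-04 -4.e-04 -1.e+00] yaw_y -1.3753 F [ 2.7 -2.7 -2.9] w 0.0153 g 15.0 q [ 0.28  0.47 -0.39  1.93  0.24  0.79 -1.63]
```

Request:
play_rows(
  series=[0, 0.0006, 0.001, 0.0015, 0, 0, 0, 0, 0, 0, 0.0015, 0, 0, 0, 0, 0, 0, 0, 0, 0, 0, 0, 0, 0, 0, 0, 0, 0],
)

```text
t: 7.3
eef_pos: [0.5558, -0.0261, 0.085]
ee_rot: [-3.126, -0.307, 0.001]
wrist_force: [1.3, -0.9, -0.1]
grip_width: 0.0152
grasp_force: 15.0
```

```bash
python3 - <<'E'
from h import *
st()
E
```

```text
t 7.3 tcp [ 0.5558 -0.0261  0.085 ] zax [-4.e-04  3.e-04 -1.e+00] yaw_y -1.3748 F [ 1.3 -0.9 -0.1] w 0.0152 g 15.0 q [ 0.28  0.47 -0.39  1.93  0.25  0.79 -1.63]
```

Request:
play_rows(
  series=[0.5, 0, 0, 0, 0, 0, 0, 0.5, 0, 0, 0, 0, 0, 0, 0.5, 0, 0, 0, 0, 0, 0, 0.5, 0, 0, -0.02, 0, 0, 0, 0.5, 0, 0, -0.04, 0, 0, 0, 1, 0, 0, -0.04, 0, 0, 0, 1, -0.02, 0, -0.02, 0, 0, 0, 1, -0.02, 0, 0, 0, 0, 0],
)

```text
t: 8.1
eef_pos: [0.5188, -0.0337, 0.2085]
ee_rot: [3.126, 0.308, 0.011]
wrist_force: [0.0, -0.4, -0.5]
grip_width: 0.0599
grasp_force: 0.0
```

```bash
python3 - <<'E'
from h import *
delta([.5204,.2664,.2],-1.376)
s=cams.read_camera("scene")[:,:,::-1];c,im=wshot("w3",[(.556,-.0273,.116)])
cv2.imwrite("pics/m5.png",np.hstack([crop(s,290,180,70,80,5),crop(im,270,150,86,80,5)]))
E
```

```text
t 8.1 tcp [ 0.5188 -0.0337  0.2085] zax [ 7.1e-03 -1.0e-04 -1.0e+00] yaw_y -1.3744 F [ 0.  -0.4 -0.5] w 0.0599 g 0.0 q [ 0.36  0.26 -0.44  1.9   0.13  1.   -1.52]
tool shift [ 0.0601 -0.2941  0.0085]
turn z (tool down) 0.0016
tilt fix (tool) [ 0.0015 -0.007   0.    ]
[323.4 154.8]
```

View pics/m5.png

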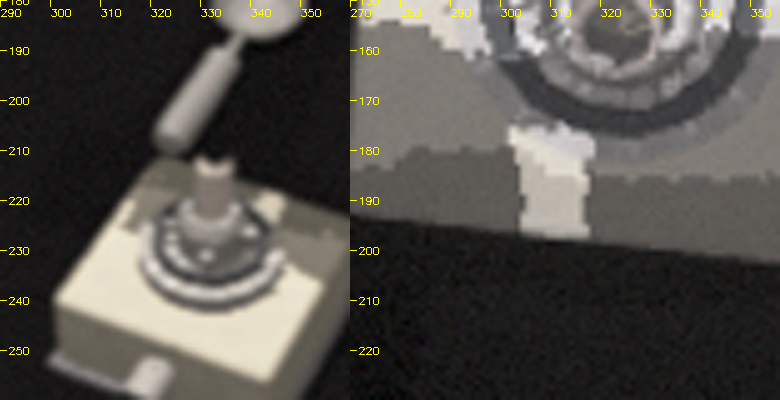

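The candle stands upright in the spigot and clear of the gripper; its top is at scene (331,212). Next is the collar.

Request:
play_rows(
  series=[1, 0.0035, -0.0365, 0, 0, 0, 0, 1, 0.0035, -0.0365, 0, 0, 0, 0, 1, 0.0035, -0.0365, 0, 0, 0, 0, 1, 0.0035, -0.0365, 0, 0, 0, 0, 1, 0.0035, -0.0365, 0, 0, 0, 0, 1, 0.0035, -0.0365, 0, 0, 0, 0, 1, 0.0035, -0.0365, 0, 0, 0, 0, 1, 0.0035, -0.0365, 0, 0, 0, 0],
)

```text
t: 9.0
eef_pos: [0.4875, 0.2594, 0.2045]
ee_rot: [-3.126, -0.307, 0.001]
wrist_force: [0.4, -0.1, 0.4]
grip_width: 0.0872
grasp_force: 0.0
```

Request:
play_rows(
  series=[1, 0, 0, 0, 0, 0, 0, 1, 0, 0, 0, 0, 0, 0, 1, 0, 0, 0, 0, 0, 0],
)

```text
t: 9.3
eef_pos: [0.4879, 0.2564, 0.2044]
ee_rot: [3.126, 0.304, -0.001]
wrist_force: [0.2, 0.0, -0.6]
grip_width: 0.087
grasp_force: 0.0
```

```bash
python3 - <<'E'
from h import *
c,im=wshot("w4",[(.5204,.2664,.034)])
u=tofish(c,(.5204,.2664,.034)).astype(int)
g=cv2.cvtColor(im,cv2.COLOR_BGR2GRAY)
x0,y0=u-60;w=g[y0:y0+120,x0:x0+120]
_,b=cv2.threshold(w,0,255,cv2.THRESH_OTSU)
cs,h=cv2.findContours(b,cv2.RETR_CCOMP,cv2.CHAIN_APPROX_NONE)
for k,q in enumerate(cs):
    if cv2.contourArea(q)>80:
        e=cv2.fitEllipse(q);uv=np.array(e[0])+(x0,y0);print(h[0,k,3],uv.round(1),np.round(e[1],1),fish(c,uv,.034).round(4))
cv2.imwrite("pics/m6.png",crop(im,x0,y0,100,90,6))
delta([.5204,.2664,.06],-1.376)
E
```

```text
[319.3 154.1]
-1 [320.2 153.8] [51.8 52.3] [0.5209 0.2656 0.034 ]
0 [320.2 154.5] [26.  26.2] [0.5201 0.2654 0.034 ]
t 9.35 tcp [0.4881 0.256  0.2046] zax [-5.0e-04 -1.1e-03 -1.0e+00] yaw_y -1.3774 F [ 0.  -0.3 -0.4] w 0.0873 g 0.0 q [-0.11  0.34 -0.57  1.83  0.21  1.04 -2.13]
tool shift [ 0.0338 -0.0041  0.1445]
turn z (tool down) -0.0014
tilt fix (tool) [0.001  0.0007 0.    ]
```

View pics/m6.png

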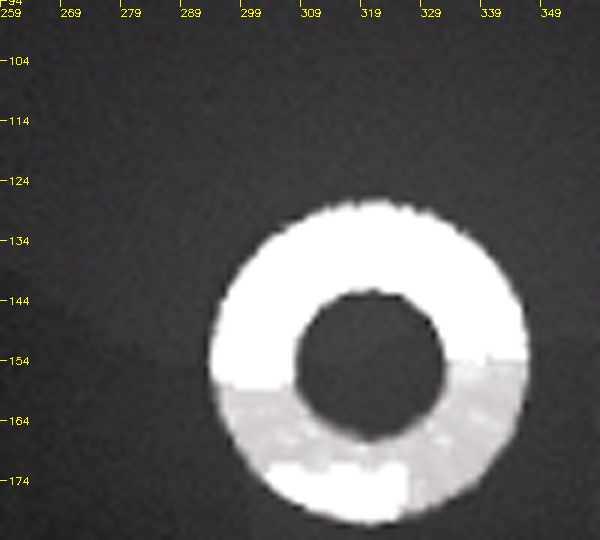

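The collar's top is a clean disc centred at (320.2,154), which puts it at (0.5204, 0.2655).

Request:
play_rows(
  series=[1, 0.017, -0.0016, 0, 0, 0, 0, 1, 0.0168, -0.0016, 0.02, 0, 0, 0, 1, 0, 0, 0.04, 0, 0, 0, 1, 0, 0, 0.04, 0, 0, 0, 1, 0, 0, 0.04, 0, 0, 0, 1, 0, 0, 0, 0, 0, 0, 1, 0, 0, 0, 0, 0, 0, 1, 0, 0, 0, 0, 0, 0],
)

```text
t: 10.15
eef_pos: [0.5218, 0.2679, 0.0674]
ee_rot: [-3.125, -0.305, -0.006]
wrist_force: [-0.6, 0.1, 0.5]
grip_width: 0.0873
grasp_force: 0.0
```

```bash
python3 - <<'E'
from h import *
delta([.5204,.2655,.006],-1.376)
E
```

```text
t 10.15 tcp [0.5218 0.2679 0.0674] zax [ 0.0038  0.0019 -1.    ] yaw_y -1.3759 F [-0.6  0.1  0.5] w 0.0873 g 0.0 q [-0.18  0.55 -0.49  1.87  0.35  0.8  -2.23]
tool shift [-0.0021  0.0021  0.0614]
turn z (tool down) 0.0001
tilt fix (tool) [-0.0011 -0.0041  0.    ]
```

Request:
play_rows(
  series=[1, -0.0005, 0.0005, 0.03, 0, 0, 0, 1, 0, 0, 0.018, 0, 0, 0, 1, 0, 0, 0.009, 0, 0, 0, 1, 0, 0, 0, 0, 0, 0, 1, 0, 0, 0, 0, 0, 0, 1, 0, 0, 0, 0, 0, 0, 1, 0, 0, 0, 0, 0, 0],
)

```text
t: 10.85
eef_pos: [0.5203, 0.2671, 0.0091]
ee_rot: [-3.126, -0.307, -0.003]
wrist_force: [0.3, 0.6, -0.3]
grip_width: 0.0875
grasp_force: 0.0
```

```bash
python3 - <<'E'
from h import *
delta([.5204,.2655,.006],-1.376)
E
```

```text
t 10.85 tcp [0.5203 0.2671 0.0091] zax [ 1.8e-03  9.0e-04 -1.0e+00] yaw_y -1.375 F [ 0.3  0.6 -0.3] w 0.0875 g 0.0 q [-0.22  0.63 -0.45  1.9   0.41  0.7  -2.28]
tool shift [-0.0003  0.0016  0.0031]
turn z (tool down) 0.001
tilt fix (tool) [-0.0005 -0.002   0.    ]
```

Request:
play_rows(
  series=[0.5, 0, 0.0008, 0.0015, 0, 0, 0, 0.5, 0, 0, 0, 0, 0, 0, 0.5, 0, 0, 0, 0, 0, 0, 0.5, 0, 0, 0, 0, 0, 0, 0.5, 0, 0, 0, 0, 0, 0, 0.5, 0, 0, 0, 0, 0, 0, 0.5, 0, 0, 0, 0, 0, 0, 0.5, 0, 0, 0, 0, 0, 0],
  force=30,
)

```text
t: 11.65
eef_pos: [0.5197, 0.2659, 0.0065]
ee_rot: [3.126, 0.307, -0.0]
wrist_force: [0.5, -0.6, -0.8]
grip_width: 0.0558
grasp_force: 30.0
```

```bash
python3 - <<'E'
from h import *
delta([.5557,-.0268,.165],-1.376)
E
```

```text
t 11.65 tcp [0.5197 0.2659 0.0065] zax [-1.e-04 -1.e-04 -1.e+00] yaw_y -1.375 F [ 0.5 -0.6 -0.8] w 0.0558 g 30.0 q [-0.21  0.63 -0.44  1.9   0.41  0.69 -2.28]
tool shift [-0.0217  0.2941 -0.1585]
turn z (tool down) 0.001
tilt fix (tool) [0.0001 0.0001 0.    ]
```

Request:
play_rows(
  series=[0.5, 0, 0, -0.02, 0, 0, 0, 0.5, 0, 0, -0.04, 0, 0, 0, 0.5, 0, 0, -0.04, 0, 0, 0, 0.5, 0, 0, -0.04, 0, 0, 0, 0.5, -0.0027, 0.0367, -0.01, 0, 0, 0, 0.5, -0.0027, 0.0367, 0, 0, 0, 0, 0.5, -0.0027, 0.0367, 0, 0, 0, 0, 0.5, -0.0027, 0.0367, 0, 0, 0, 0],
)

```text
t: 12.45
eef_pos: [0.5375, 0.1183, 0.1566]
ee_rot: [3.126, 0.307, -0.0]
wrist_force: [-0.5, 0.6, -2.2]
grip_width: 0.0562
grasp_force: 30.0
```

Request:
play_rows(
  series=[0.5, -0.0027, 0.0367, 0, 0, 0, 0, 0.5, -0.0027, 0.0367, 0, 0, 0, 0, 0.5, -0.0027, 0.0367, 0, 0, 0, 0, 0.5, -0.0027, 0.0367, 0, 0, 0, 0, 0.5, 0, 0, 0, 0, 0, 0, 0.5, 0, 0, 0, 0, 0, 0, 0.5, 0, 0, 0, 0, 0, 0, 0.5, 0, 0, 0, 0, 0, 0],
)

```text
t: 13.25
eef_pos: [0.5555, -0.0245, 0.1566]
ee_rot: [-3.126, -0.311, -0.0]
wrist_force: [0.3, -0.4, -1.5]
grip_width: 0.0561
grasp_force: 30.0
```

```bash
python3 - <<'E'
from h import *
delta([.5555,-.0268,.095],-1.376)
E
```

```text
t 13.25 tcp [ 0.5555 -0.0245  0.1566] zax [ 0.e+00  6.e-04 -1.e+00] yaw_y -1.3722 F [ 0.3 -0.4 -1.5] w 0.0561 g 30.0 q [ 0.35  0.39 -0.48  1.87  0.22  0.94 -1.61]
tool shift [-0.0005  0.0023  0.0616]
turn z (tool down) 0.0038
tilt fix (tool) [-0.0006 -0.0001  0.    ]
```

Request:
play_rows(
  series=[0.5, 0, 0, 0.02, 0, 0, 0, 0.5, 0, 0, 0.02, 0, 0, 0, 0.5, 0, 0, 0.015, 0, 0, 0, 0.5, 0, 0, 0.005, 0, 0, 0, 0.5, 0, 0, 0, 0, 0, 0, 0.5, 0, 0, 0, 0, 0, 0, 0.5, 0, 0, 0, 0, 0, 0],
)

```text
t: 13.95
eef_pos: [0.5565, -0.0261, 0.0975]
ee_rot: [3.126, 0.307, 0.003]
wrist_force: [-0.2, 0.2, -0.8]
grip_width: 0.0559
grasp_force: 30.0
```

```bash
python3 - <<'E'
from h import *
delta([.5555,-.0268,.0785],-1.376)
E
```

```text
t 13.95 tcp [ 0.5565 -0.0261  0.0975] zax [ 2.e-03 -1.e-04 -1.e+00] yaw_y -1.3749 F [-0.2  0.2 -0.8] w 0.0559 g 30.0 q [ 0.32  0.46 -0.45  1.92  0.27  0.82 -1.65]
tool shift [-0.0012  0.0004  0.019 ]
turn z (tool down) 0.0011
tilt fix (tool) [ 0.0005 -0.0019  0.    ]
```

Request:
play_rows(
  series=[0.5, -0.0004, 0.0004, 0.005, 0, 0, 0, 0.5, 0, 0, 0.005, 0, 0, 0, 0.5, 0, 0, 0.003, 0, 0, 0, 0.5, 0, 0, 0, 0, 0, 0, 0.5, 0, 0, 0, 0, 0, 0],
)

```text
t: 14.45
eef_pos: [0.5554, -0.0267, 0.0834]
ee_rot: [-3.127, -0.307, 0.0]
wrist_force: [-0.3, -0.8, -1.3]
grip_width: 0.056
grasp_force: 30.0
```

```bash
python3 - <<'E'
from h import *
delta([.5555,-.0268,.0785],-1.376)
E
```

```text
t 14.45 tcp [ 0.5554 -0.0267  0.0834] zax [-2.e-04 -0.e+00 -1.e+00] yaw_y -1.375 F [-0.3 -0.8 -1.3] w 0.056 g 30.0 q [ 0.32  0.48 -0.45  1.93  0.28  0.79 -1.66]
tool shift [0.0001 0.0001 0.0049]
turn z (tool down) 0.001
tilt fix (tool) [-0.      0.0002  0.    ]
```

Request:
play_rows(
  series=[0.5, 0, 0, 0.003, 0, 0, 0, 0.5, 0, 0, 0.002, 0, 0, 0, 0.5, 0, 0, 0.001, 0, 0, 0, 0.5, 0, 0, 0, 0, 0, 0, 0.5, 0, 0, 0, 0, 0, 0],
)

```text
t: 14.95
eef_pos: [0.5555, -0.0267, 0.0776]
ee_rot: [3.127, 0.307, 0.0]
wrist_force: [-0.5, -0.2, -1.0]
grip_width: 0.0564
grasp_force: 30.0
```

```bash
python3 - <<'E'
from h import *
st()
E
```

```text
t 14.95 tcp [ 0.5555 -0.0267  0.0776] zax [ 1.e-04 -0.e+00 -1.e+00] yaw_y -1.375 F [-0.5 -0.2 -1. ] w 0.0564 g 30.0 q [ 0.31  0.49 -0.44  1.93  0.29  0.78 -1.67]
```

Request:
play_rows(
  series=[0.5, 0, 0, 0.001, 0, 0, 0, 0.5, 0, 0, 0.001, 0, 0, 0, 0.5, 0, 0, 0, 0, 0, 0, 0.5, 0, 0, 0, 0, 0, 0],
)

```text
t: 15.35
eef_pos: [0.5554, -0.0267, 0.0755]
ee_rot: [3.126, 0.307, -0.0]
wrist_force: [-0.5, 0.1, -1.0]
grip_width: 0.0561
grasp_force: 30.0
```

```bash
python3 - <<'E'
from h import *
st()
E
```

```text
t 15.35 tcp [ 0.5554 -0.0267  0.0755] zax [-0. -0. -1.] yaw_y -1.375 F [-0.5  0.1 -1. ] w 0.0561 g 30.0 q [ 0.31  0.49 -0.44  1.94  0.29  0.78 -1.67]
```

Request:
play_rows(
  series=[0.5, 0, 0, 0.001, 0, 0, 0, 0.5, 0, 0, 0.001, 0, 0, 0, 0.5, 0, 0, 0.001, 0, 0, 0, 0.5, 0, 0, 0, 0, 0, 0, 0.5, 0, 0, 0, 0, 0, 0],
)

```text
t: 15.85
eef_pos: [0.5554, -0.0268, 0.0725]
ee_rot: [3.126, 0.307, 0.0]
wrist_force: [-0.1, -0.3, -1.4]
grip_width: 0.0559
grasp_force: 30.0
```

```bash
python3 - <<'E'
from h import *
st()
E
```

```text
t 15.85 tcp [ 0.5554 -0.0268  0.0725] zax [ 1.e-04 -1.e-04 -1.e+00] yaw_y -1.375 F [-0.1 -0.3 -1.4] w 0.0559 g 30.0 q [ 0.31  0.5  -0.44  1.94  0.29  0.77 -1.67]
```

Request:
play_rows(
  series=[0.5, 0, 0, 0.001, 0, 0, 0, 0.5, 0, 0, 0.001, 0, 0, 0, 0.5, 0, 0, 0, 0, 0, 0, 0.5, 0, 0, 0, 0, 0, 0],
)

```text
t: 16.25
eef_pos: [0.5555, -0.0267, 0.0708]
ee_rot: [3.126, 0.307, 0.0]
wrist_force: [-1.0, -0.3, 4.4]
grip_width: 0.0558
grasp_force: 30.0
```

```bash
python3 - <<'E'
from h import *
st()
E
```

```text
t 16.25 tcp [ 0.5555 -0.0267  0.0708] zax [ 2.e-04 -2.e-04 -1.e+00] yaw_y -1.3749 F [-1.  -0.3  4.4] w 0.0558 g 30.0 q [ 0.31  0.5  -0.44  1.94  0.3   0.77 -1.67]
```

The force step at an underside height of about 65 mm matches the spring ring, so the keyways were already lined up and the collar passed the pins. Now I'll push it home.

Request:
play_rows(
  series=[0.5, 0, 0, 0, 0, 0, 0, 0.5, 0, 0, 0.001, 0, 0, 0, 0.5, 0, 0, 0.001, 0, 0, 0, 0.5, 0, 0, 0.001, 0, 0, 0, 0.5, 0, 0, 0.001, 0, 0, 0, 0.5, 0, 0, 0, 0, 0, 0, 0.5, 0, 0, 0, 0, 0, 0],
  force=50,
)

```text
t: 16.95
eef_pos: [0.5555, -0.0267, 0.067]
ee_rot: [3.126, 0.307, 0.0]
wrist_force: [-2.5, -0.3, 8.4]
grip_width: 0.0558
grasp_force: 50.0
```

Request:
play_rows(
  series=[0.5, 0, 0, 0.001, 0, 0, 0, 0.5, 0, 0, 0.001, 0, 0, 0, 0.5, 0, 0, 0, 0, 0, 0, 0.5, 0, 0, 0, 0, 0, 0],
)

```text
t: 17.35
eef_pos: [0.5555, -0.0267, 0.0664]
ee_rot: [3.125, 0.307, 0.0]
wrist_force: [-6.0, -0.7, 17.2]
grip_width: 0.0559
grasp_force: 50.0
```

```bash
python3 - <<'E'
from h import *
st()
E
```

```text
t 17.35 tcp [ 0.5555 -0.0267  0.0664] zax [ 2.0e-04 -1.1e-03 -1.0e+00] yaw_y -1.3751 F [-6.  -0.7 17.2] w 0.0559 g 50.0 q [ 0.31  0.5  -0.43  1.94  0.3   0.76 -1.68]
```

Request:
play_rows(
  series=[0.5, 0, 0, 0.0005, 0, 0, 0, 0.5, 0, 0, 0, 0, 0, 0, 0.5, 0, 0, 0, 0, 0, 0, 0.5, 0, 0, 0, 0, 0, 0, 0.5, 0, 0, 0, 0, 0, 0],
)

```text
t: 17.85
eef_pos: [0.5555, -0.0267, 0.0664]
ee_rot: [3.125, 0.307, 0.0]
wrist_force: [-6.8, -0.9, 21.1]
grip_width: 0.0557
grasp_force: 50.0
```

```bash
python3 - <<'E'
from h import *
st()
s=cams.read_camera("scene")[:,:,::-1];cv2.imwrite("pics/fin.png",crop(s,210,150,155,110,5))
E
```

```text
t 17.85 tcp [ 0.5555 -0.0267  0.0664] zax [ 3.0e-04 -1.3e-03 -1.0e+00] yaw_y -1.3752 F [-6.8 -0.9 21.1] w 0.0557 g 50.0 q [ 0.31  0.5  -0.43  1.94  0.3   0.76 -1.68]
```

View pics/fin.png

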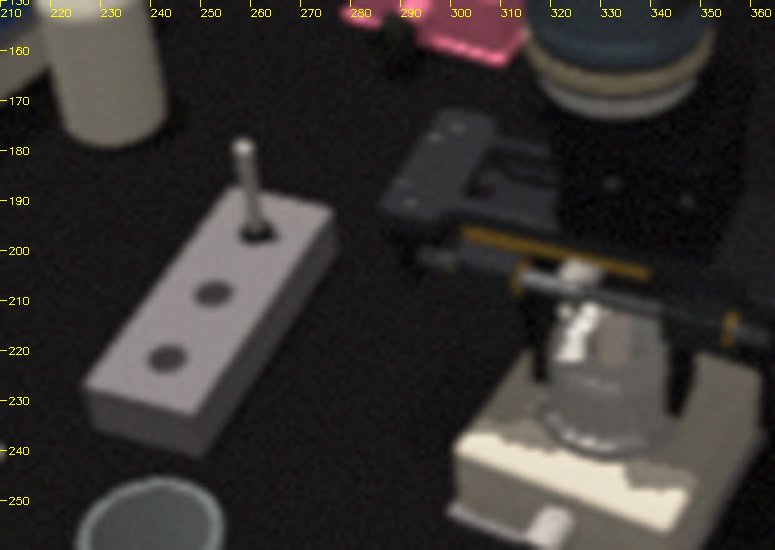

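The collar sits flush on the boss, its base near (328,237), with the candle passing through its hole at (331,217). The rod is still in the rack. At 21 N and an unchanged height it's hard against the boss, so I'm handing in.

```bash
python3 -c "
from station import ticket;print(ticket.job_done())"
```

```text
the job is handed in; nothing more can be done
None
```

Job handed in at about 18 s: the candle stands in the spigot, and the gripper is still holding the collar pushed home against its spring at about 21 N; the keyways lined up with the pins on the way down, so I never had to turn the collar.

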